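Push a sample carrier home through the L-shaped slot of an analyser's infeed deck

TASK

With the fingertips, push the blue sample carrier along the slot in the beige deck: first away to the corner of the L, then sideways along the other leg until it sits fully home at the slot's end, in front of the grey reader. Do not touch the tube on it, do not take it between the fingers, and keep it standing flat on the deck with its guide pin in the slot. Leave everything else where it stands, and finish with the gripper clear.

Things in the scene. Friction and masses are not known exactly. Their poses are not given: they have to be found in the camera images.
- carrier: loose sample carrier, 0.1 kg: round blue puck 56 mm wide, 26 mm high, standing on the deck's top; a guide pin 10 mm thick reaches 12 mm down from its middle into the slot; on it stands a short white tube with red cap (17 mm wide), top 50 mm above the deck. Origin: centre of the puck's underside, on the pin's axis, z up; yaw is free. Only light friction (about 1 N) holds it
- tube: the short white tube with red cap fixed upright on the carrier's middle, 24 mm high. Origin: centre of its foot, 26 mm above the deck. Not to be touched
- deck: fixed beige infeed deck, x -120 to 120, y -120 to 150 mm from its origin on the table, top 36 mm high. Its x points roughly away from the robot, y to the robot's left. In its top an L-shaped slot, 14 mm wide, 18 deep, black floor: first leg along +x, second along +y, both ending in solid walls. Grey reader block at x 0 to 100, y 102 to 148, 54 mm above the top, 4 mm clear of the carrier when home
- slot_start (a point): point on the deck's top face where the pin's axis is at the near end of the first leg (deck x -80, y -50 mm). The carrier starts 2 to 50 mm beyond it along the first leg
- slot_corner (a point): point on the deck's top face where the two legs' centre lines cross (deck x 50, y -50 mm); pushed along the first leg, the pin stops against the far wall 2 mm past it
- slot_end (a point): point on the deck's top face where the pin's axis is when the pin touches the end wall of the second leg (deck x 50, y 70 mm), 120 mm from the corner: the carrier is home there
- spare_holder: loose grey holder 44 mm in diameter with a green-capped tube, 58 mm high, on the deck inside the L (about deck x -65, y 90 mm). Leave alone. Origin under its middle
- jar: loose white jar with yellow lid, 56 mm in diameter, 85 mm high, on the table beside the deck at about deck x 30, y -190 mm. Leave alone. Origin under its middle
- reagent: loose amber bottle, 60 mm in diameter, 120 mm high, on the table beside the deck at about deck x -50, y 220 mm. Leave alone. Origin under its middle
- tube_rack: loose white rack of capped tubes, 60 x 130 x 84 mm, on the table far to the left. Leave alone. Origin under its middle
- tip_box: loose green tip box, 85 x 120 x 66 mm, on the table far to the left. Leave alone. Origin under its middle
- tub: loose clear open tub, 130 x 170 x 55 mm, on the table far to the right. Leave alone. Origin under its middle
Not all that is in view belongs to the job. Of the things shaped like the carrier, the blue one is meant.

How it is judged:
By the outcome, as a careful person would: the job done as asked, in the order asked, and still so for the second after the job is handed in, with the robot touching nothing.
It also fails if it takes over 51 s, if anything falls off the work surface, if the arm or the gripper's body presses on something with over 40 N, if the wrist force passes 120 N, or if a joint passes its speed limit or range.

ROBOT

A 6-joint arm with a two-finger parallel gripper is mounted at the origin on the work surface. World frame = base frame: x ahead of the robot, y to its left, z up, the work surface at z = 0. Lengths are in m, angles in rad, forces in N, time in s.
With the tool pointing down it reaches from about 0.425 to 1.125 m from the base axis. Payload 14.9 kg.
Tool frame: the origin (TCP) lies between the finger pads, 19 mm behind the fingertips; this is the grasp point; z points along the fingers, y is the line along which they close (so a half turn about z gives the same grasp; the last joint's range is limited). The gripper opens to 91 mm and grips with 3 to 60 N. Pads are 32 mm wide; open, the fingers measure 118 mm over their backs; the gripper's body (76 mm by 178 mm) begins 60 mm behind the grasp point.
Start: joints at [1.102, 0.379, 1.734, -0, 1.028, -0.033], TCP at [0.296, 0.635, 0.233] pointing down, gripper open.
Joint ranges: [-2.77, 2.77], [-0.74, 2.19], [0, 2.66], [-1.06, 4.2], [0.31, 2.87], [-3.08, 3.08]. Speed limits (rad/s): [1.89, 1.89, 2.39, 3.14, 3.14, 3.14].

INTERFACE

Orientations are given as a unit quaternion [w, x, y, z].
In Python, from bench import sense, grab_frame, get_calibration, finish_job, boxes_of, outline_of, mark_of gives the robot as it stands. The module is installed in compiled form; this text tells all that it offers.
- The arm moves only by the shell command python3 -m pendant, which reads ROWS from standard input. ROWS is one flat JSON list of numbers that holds 1 to 20 rows one after another, with no inner brackets; each row has 7 numbers: a rotation vector rx, ry, rz in parts of the range, where 1.0 means 2 pi rad, then dx, dy, dz in shares of the most that a row can go, 1 being 62.5 mm, then the opening from 0.0 (shut) to 1.0 (fully open); each row shifts and turns the commanded pose from where the row before left it, along the tool's axes as they then stand; what a row does not reach is not made up. A row lasts 1/8 s, in which the tool goes at most 0.0625 m and 0.188 rad, less where a joint would pass 70% of its speed; a pose out of reach is approached as far as the arm can. The fingers move at their own pace and stop on an object; the grip force is fixed at half the most. Time passes only in rows, so rows that do not move let the fingers close. It prints the time, the measured TCP pose, the force, the opening and the grip force at its end. Shift and turn numbers lie between -1 and 1, and a call with a number outside is refused. Input that does not fit is refused with a message, and nothing moves.
- sense(): the state, without advancing time (a new reading comes with each control period).
- grab_frame(name): name is "side" or "top" or "wrist"; returns the picture (420x560x3 uint8, red, green, blue); there is no depth.
- get_calibration(name): a dict with "intrinsics" (3x3 intrinsics, pixels), "xyz" and "attitude" of the camera in the world. Camera axes: x right, y down, z forward; pixel columns grow to the right and rows downward; lengths in m; the calibration is good to about 2 mm. A picture is of the moment at which its call begins: read the wrist's pose just before it. get_calibration takes no time and is no camera call; for the wrist camera it gives the pose at the moment of the call.
- finish_job(): hands the job in; it is judged then, once.
Trained networks look in the newest picture that a camera, given by its name, has taken for a name from the list of things; names that differ only in an ending like _2 or _b are one class to them, and where a whole thing is asked for, a point or a joint stands for the part that bears it (a point fixed in the world has none). Each returns a list of dicts, best first, with "p" (0 to 1); they miss things now and then, are a little off and sometimes report something else, mostly with a low value. They report only what shows in the picture. A call takes as long as a camera call. They do not tell look-alikes from the thing itself.
- boxes_of(camera, query): "centre" ([x, y, z] in m, in the coordinates of the camera as it stood for that picture, good to about 4 mm: the middle of the surface that is visible of it).
- outline_of(camera, query): "mask" (420x560 bool, what is visible of it).
- mark_of(camera, query): "centre" ([x, y, z] in m, in the coordinates of the camera as it stood for that picture, good to about 4 mm: a listed point, or the origin of a listed thing).
The state is a dict: "time_s": time; "joint_positions": joint angles; "joint_velocities": joint speeds; "joint_efforts": joint torques, N m; "tcp_pos": TCP position; "eef_rot": TCP orientation; "ft_force": force on the tool from outside, world axes, zero at the start; "wrist_torque": the same for the moment, N m; "width": opening from 0.0 (shut) to 1.0 (fully open); "finger_force": force on a finger pad.
Only numpy, scipy, OpenCV 4.12 (cv2) and the standard library are available. Lean on these libraries where they do the work, as an engineer would, in place of code of your own. Each camera call takes 0.05 s, during which the arm holds its last target. There are 200 camera calls.

## Working session

There is one attempt and no reset: what is moved stays moved. The work goes in short steps, Python scripts to look and compute and a shell command to move; the robot and the scene stay as the last step left them, time stands still between calls to the robot, and variables do not carry over. Pictures are saved under pics/ and viewed, at most 10 in all, crops included, and the job is handed in when it is done.

```bash
mkdir -p pics; cat > h.py <<'E'
import numpy as np, cv2
from bench import *
from scipy.spatial.transform import Rotation as R
def T(c):
    k=get_calibration(c); a=np.array(k["attitude"],float)
    M=a if a.shape==(3,3) else R.from_quat(a,scalar_first=True).as_matrix()
    return np.array(k["intrinsics"]),np.array(k["xyz"]),M
def w(c,p):
    K,t,M=T(c); return M@np.array(p)+t
def ray(c,u,v,z):
    K,t,M=T(c); d=M@np.linalg.solve(K,[u,v,1.]); return t+d*(z-t[2])/d[2]
E
python3 - <<'E'
from h import *
ims=[]
for c in ["top","side"]:
    im=grab_frame(c); cv2.imwrite(f"pics/{c}0.png",im[:,:,::-1])
    for q in ["carrier","slot_start","slot_corner","slot_end","deck","spare_holder","jar","reagent"]:
        for r in mark_of(c,q)[:3]:
            print(c,q,round(r["p"],2),w(c,r["centre"]).round(4))
s=sense();print(s["time_s"],s["tcp_pos"],s["eef_rot"])
E
```

```text
top carrier 0.75 [0.5255 0.0361 0.0403]
top carrier 0.6 [ 0.5789  0.5378 -0.0029]
top carrier 0.55 [0.3803 0.1017 0.0139]
top slot_start 0.93 [0.5028 0.0408 0.0368]
top slot_start 0.37 [ 0.5896  0.304  -0.001 ]
top slot_corner 0.85 [0.6256 0.0077 0.0361]
top slot_corner 0.16 [0.4174 0.5239 0.0026]
top slot_end 0.98 [0.6595 0.1238 0.0345]
top deck 0.64 [0.5945 0.0696 0.0012]
top spare_holder 0.48 [0.5404 0.1793 0.0343]
top jar 0.62 [ 0.5521 -0.115  -0.0018]
top reagent 0.82 [0.5908 0.3025 0.0024]
side carrier 0.77 [0.3792 0.1002 0.0116]
side carrier 0.7 [0.5195 0.0354 0.032 ]
side carrier 0.24 [0.6596 0.127  0.034 ]
side slot_start 0.78 [0.5032 0.0423 0.0341]
side slot_corner 0.85 [0.6298 0.0126 0.0376]
side spare_holder 0.57 [0.5387 0.1833 0.0395]
side spare_holder 0.55 [4.093e-01 5.203e-01 4.000e-04]
side jar 0.76 [ 0.555  -0.1179  0.0036]
side reagent 0.93 [ 5.957e-01  3.097e-01 -2.000e-04]
0.9 [0.29550432 0.63457945 0.23273359] [ 1.55805520e-06  2.16177197e-01  9.76354147e-01 -4.98079641e-06]
```

View pics/top0.png

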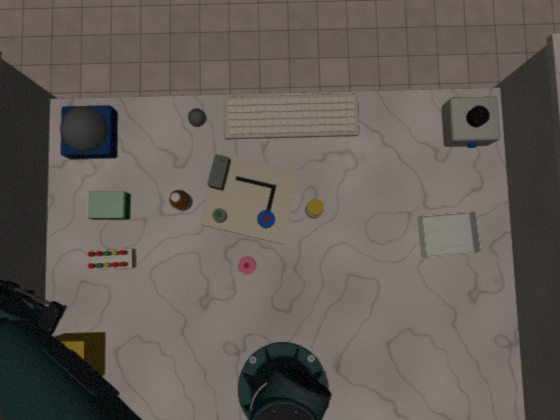

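View pics/side0.png

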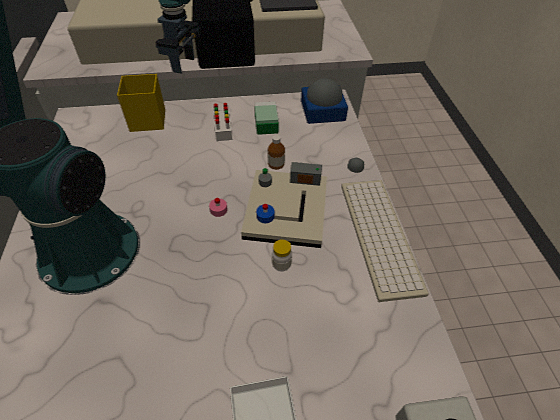

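The blue carrier sits on the slot near (264,218) in the top view and at (265,212) in the side view. The pink look-alike is on the table at (247,265). The deck is turned about -14.7°, so I'll turn the tool to match and hover behind the carrier.

The rows are not in the units I measure in: shifts go in shares of 62.5 mm and turns go in shares of 2 pi rad. I convert before sending: -0.052 m is -0.832, -0.032 m is -0.512, -0.18 rad is -0.0286.

```bash
echo '[0,0,-0.0286,0,0,0,0,0,0,0,-0.512,-0.832,0,0,0,0,0,-0.512,-0.832,0,0,0,0,0,-0.512,-0.832,0,0,0,0,0,-0.512,-0.832,0,0,0,0,0,-0.512,-0.832,0,0,0,0,0,-0.512,-0.832,0,0,0,0,0,-0.512,-0.832,0,0,0,0,0,-0.512,-0.832,0,0,0,0,0,-0.512,-0.832,0,0,0,0,0,-0.512,-0.832,0,0,0,0,0,0,0,0,0,0,0,0,0,0,0,0]' | python3 -m pendant
cat > m.py <<'E'
from h import *
import sys
s=sense();print(s["time_s"],s["tcp_pos"].round(4) if hasattr(s["tcp_pos"],'round') else s["tcp_pos"],s["width"],s["ft_force"])
A=R.from_quat(s["eef_rot"],scalar_first=True).as_matrix();print("tool x,y",A[:,0].round(3),A[:,1].round(3))
for c in sys.argv[2:]:
    im=grab_frame(c); cv2.imwrite(f"pics/{c}{sys.argv[1]}.png",im[:,:,::-1])
    for q in ["carrier","slot_start","slot_corner","slot_end"]:
        for r in mark_of(c,q)[:2]: print(c,q,round(r["p"],2),w(c,r["centre"]).round(4))
E
python3 m.py 1 wrist
```

```text
time_s: 2.52
tcp_pos: [0.4734, 0.0507, 0.2327]
eef_rot: [-0.0, 0.128, 0.992, 0.0]
ft_force: [0.5, 0.6, -0.0]
width: 0.007
finger_force: 0.0
2.525 [0.4734 0.0507 0.2327] 0.0067710500280236475 [ 0.47433271  0.64970247 -0.04711883]
tool x,y [-0.967  0.254  0.   ] [0.254 0.967 0.   ]
wrist carrier 0.95 [0.3845 0.1062 0.0143]
wrist carrier 0.78 [0.5285 0.0427 0.0378]
wrist slot_start 0.92 [0.5078 0.0459 0.0352]
wrist slot_corner 0.59 [0.6285 0.016  0.038 ]
wrist slot_end 0.67 [0.6584 0.134  0.0379]
```

View pics/wrist1.png

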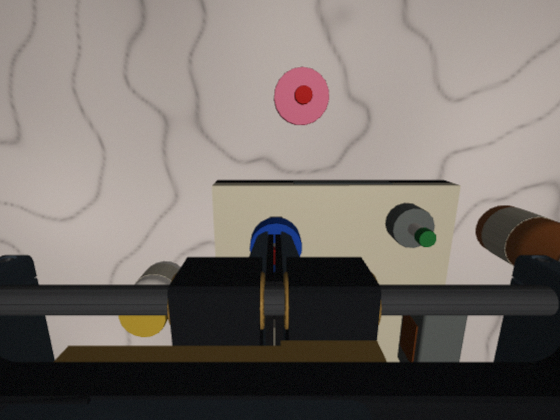

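The wrist view shows the deck's near edge level in the picture (columns 214–458, row ~185), so the yaw matches. The puck spans columns 250–301 and its near rim is at row ~217, directly ahead of the closed fingers. I'll pin down the deck frame from these pixels.

```bash
python3 - <<'E'
from h import *
a=ray("wrist",214,185,.036);b=ray("wrist",458,185,.036)
d=b-a;print("corners",a.round(4),b.round(4),np.linalg.norm(d),"yaw",np.degrees(np.arctan2(-d[0],d[1])))
print("puck",ray("wrist",250,243,.062).round(4),ray("wrist",301,243,.062).round(4),"near rim",ray("wrist",276,217,.062).round(4))
y=np.radians(-14.7);X=np.array([np.cos(y),np.sin(y)]);Y=np.array([-X[1],X[0]])
o=((a+b)/2)[:2]+.12*X-.015*Y
for n,p in dict(start=(-.08,-.05),corner=(.05,-.05),end=(.05,.07)).items(): print(n,(o+p[0]*X+p[1]*Y).round(4))
g=grab_frame("top");cv2.imwrite("pics/top2.png",cv2.resize(g[140:260,180:340],(800,600),interpolation=cv2.INTER_CUBIC)[:,:,::-1])
E
```

```text
corners [ 0.4479 -0.0086  0.036 ] [0.5147 0.2481 0.036 ] 0.2652059417830329 yaw -14.585879935371548
puck [0.5134 0.0156 0.062 ] [0.5269 0.0677 0.062 ] near rim [0.4926 0.0493 0.062 ]
start [0.5035 0.0468]
corner [0.6293 0.0138]
end [0.6597 0.1298]
```

View pics/top2.png

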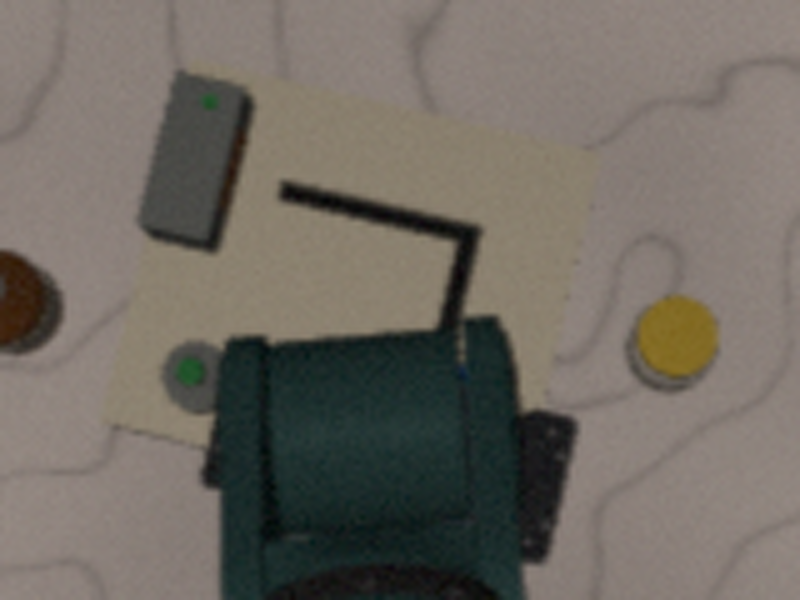

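The crop shows the slot clear: corner near (470,232), end near (285,190). The leg line agrees with the estimates. I'll back off a little, go down behind the puck, then start the push.

To row units: 0.057 m is 0.912, 0.04 m is 0.64.

```bash
echo '[0,0,0,0.256,0.032,0,0,0,0,0,0,0,0.912,0,0,0,0,0,0,0.912,0,0,0,0,0,0,0.64,0,0,0,0,0,0,0.288,0,0,0,0,0,0,0,0,0,0,0,0,0,0,0]' | python3 -m pendant; python3 m.py 3 side
```

```text
time_s: 3.7
tcp_pos: [0.4587, 0.0568, 0.0616]
eef_rot: [0.0, 0.127, 0.992, 0.0]
ft_force: [0.7, -0.5, -0.6]
width: 0.003
finger_force: 0.0
3.7 [0.4587 0.0568 0.0616] 0.003244970655877071 [ 0.72894309 -0.46614691 -0.58109756]
tool x,y [-0.968  0.253 -0.001] [0.253 0.968 0.   ]
side carrier 0.75 [0.3778 0.1004 0.0127]
side carrier 0.57 [0.5247 0.0352 0.0382]
side slot_start 0.81 [0.5035 0.0452 0.0339]
side slot_corner 0.62 [0.6307 0.0132 0.0352]
side slot_end 0.64 [0.6578 0.1288 0.0325]
```

To row units: -0.01 m is -0.16.

```bash
echo '[0,0,0,-0.16,0,0,0,0,0,0,-0.16,0,0,0,0,0,0,-0.16,0,0,0,0,0,0,-0.16,0,0,0,0,0,0,-0.16,0,0,0,0,0,0,-0.16,0,0,0,0,0,0,-0.16,0,0,0,0,0,0,-0.16,0,0,0,0,0,0,-0.16,0,0,0,0,0,0,-0.16,0,0,0,0,0,0,-0.16,0,0,0,0,0,0,-0.16,0,0,0,0,0,0,0,0,0,0]' | python3 -m pendant; python3 m.py 4 side
```

```text
time_s: 5.58
tcp_pos: [0.5754, 0.026, 0.0608]
eef_rot: [0.0, 0.128, 0.992, 0.0]
ft_force: [-0.9, 0.1, -0.4]
width: 0.005
finger_force: 0.0
5.575 [0.5754 0.026  0.0608] 0.004591891295389764 [-0.93048462  0.09509007 -0.3590959 ]
tool x,y [-0.967  0.253 -0.001] [0.253 0.967 0.   ]
side carrier 0.83 [0.3793 0.1009 0.0138]
side carrier 0.57 [0.6183 0.0097 0.0345]
side slot_start 0.7 [0.504  0.0401 0.034 ]
side slot_start 0.46 [0.6584 0.1247 0.0306]
side slot_corner 0.69 [0.6294 0.0122 0.0365]
side slot_end 0.92 [0.6565 0.1253 0.0299]
```

View pics/side4.png

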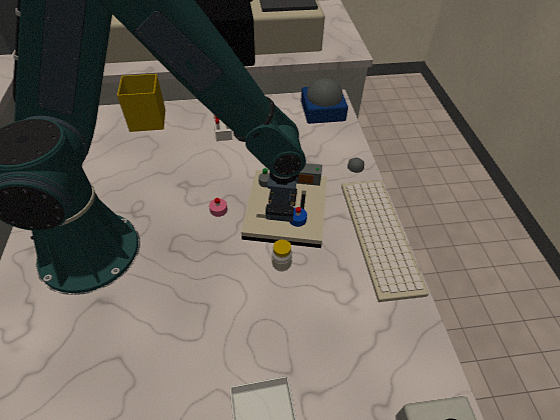

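The carrier, now at pixel (299,216), has slid along the slot and stands upright about 12 mm short of the corner. I'll push on gently until the wall is felt.

To row units: -0.005 m is -0.08, -0.004 m is -0.064.

```bash
echo '[0,0,0,-0.08,0,0,0,0,0,0,-0.064,0,0,0,0,0,0,0,0,0,0]' | python3 -m pendant | head -4; echo '[0,0,0,-0.032,0,0,0,0,0,0,0,0,0,0]' | python3 -m pendant | head -4; echo '[0,0,0,-0.032,0,0,0,0,0,0,0,0,0,0]' | python3 -m pendant | head -4
```

```text
time_s: 6.2
tcp_pos: [0.5838, 0.0238, 0.0608]
eef_rot: [0.0, 0.128, 0.992, 0.0]
ft_force: [-0.2, -0.6, -0.3]
time_s: 6.45
tcp_pos: [0.5853, 0.0233, 0.0607]
eef_rot: [-0.0, 0.128, 0.992, -0.0]
ft_force: [0.1, 0.0, 0.1]
time_s: 6.7
tcp_pos: [0.5871, 0.0229, 0.0607]
eef_rot: [-0.0, 0.128, 0.992, -0.0]
ft_force: [-1.0, 0.5, 0.5]
```

To row units: -0.0015 m is -0.024.

```bash
echo '[0,0,0,-0.024,0,0,0,0,0,0,0,0,0,0]' | python3 -m pendant | head -4; echo '[0,0,0,-0.024,0,0,0,0,0,0,0,0,0,0]' | python3 -m pendant | head -4
```

```text
time_s: 6.95
tcp_pos: [0.5875, 0.0227, 0.0605]
eef_rot: [-0.001, 0.128, 0.992, -0.0]
ft_force: [-7.6, 3.0, 6.3]
time_s: 7.2
tcp_pos: [0.5877, 0.0225, 0.0602]
eef_rot: [-0.003, 0.128, 0.992, -0.0]
ft_force: [-14.8, 5.7, 11.2]
```

Wall felt at the corner. Next I'll back off, go round low to the right side, and check.

To row units: -0.032 m is -0.512, -0.031 m is -0.496.

```bash
echo '[0,0,0,0.192,0,0,0,0,0,0,0.192,0,0,0,0,0,0,0,-0.48,0,0,0,0,0,0,-0.48,0,0,0,0,0,-0.512,0,0,0,0,0,0,-0.496,0,0,0,0,0,0,0,0,0,0,0,0,0,0,0,0,0]' | python3 -m pendant; python3 m.py 5 side wrist; python3 - <<'E'
import cv2;g=cv2.imread("pics/side5.png")[140:260,220:380];cv2.imwrite("pics/side5c.png",cv2.resize(g,(800,600),interpolation=2))
E
```

```text
time_s: 8.2
tcp_pos: [0.6117, -0.0455, 0.0605]
eef_rot: [-0.0, 0.128, 0.992, -0.0]
ft_force: [-0.7, 0.1, -0.9]
width: 0.007
finger_force: 0.0
8.2 [ 0.6117 -0.0455  0.0605] 0.0070931942267197096 [-0.71863717  0.07675949 -0.90677794]
tool x,y [-0.967  0.253  0.001] [ 0.253  0.967 -0.   ]
side carrier 0.68 [0.3768 0.098  0.0106]
side slot_start 0.78 [0.5021 0.0423 0.0372]
side slot_corner 0.94 [0.6265 0.0131 0.0354]
side slot_end 0.87 [0.6561 0.129  0.0312]
wrist carrier 0.76 [0.6332 0.0133 0.0355]
wrist slot_start 0.98 [0.5105 0.0418 0.0353]
wrist slot_start 0.25 [ 5.92e-01  7.52e-02 -3.00e-04]
```

View pics/side5c.png

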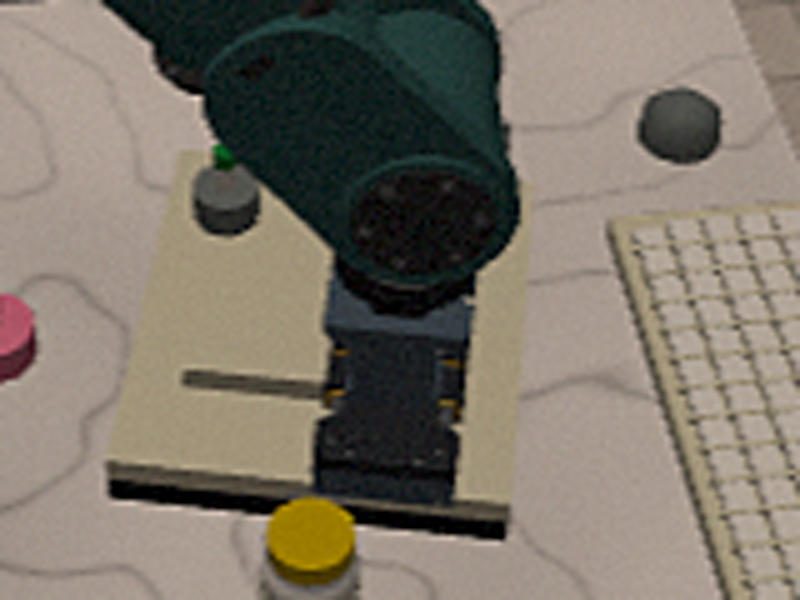

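The gripper is on the jar side, in line with the second leg, and hides the carrier in this crop. The jar at (310,545) is untouched, and the wrist camera puts the carrier at the corner. I'll push sideways.

To row units: 0.01 m is 0.16, -0.001 m is -0.016.

```bash
echo '[0,0,0,-0.016,0.16,0,0,0,0,0,0,0.16,0,0,0,0,0,0,0.16,0,0,0,0,0,0,0.16,0,0,0,0,0,0,0.16,0,0,0,0,0,0,0.16,0,0,0,0,0,0,0.16,0,0,0,0,0,0,0.16,0,0,0,0,0,0,0.16,0,0,0,0,0,0,0.16,0,0,0,0,0,0,0.16,0,0,0,0,0,0,0.16,0,0,0,0,0,0,0,0,0]' | python3 -m pendant; python3 m.py 6 top wrist side;python3 - <<'E'
import cv2;g=cv2.imread("pics/side6.png")[140:260,220:380];cv2.imwrite("pics/side6c.png",cv2.resize(g,(800,600),interpolation=2))
E
```

```text
time_s: 10.32
tcp_pos: [0.6442, 0.0707, 0.0607]
eef_rot: [0.0, 0.127, 0.992, 0.0]
ft_force: [-0.4, -0.2, 0.2]
width: 0.005
finger_force: 0.0
10.325 [0.6442 0.0707 0.0607] 0.005141395719399103 [-0.35029604 -0.1946221   0.15026766]
tool x,y [-0.968  0.252 -0.   ] [0.252 0.968 0.   ]
top slot_corner 0.66 [0.6248 0.012  0.0354]
wrist carrier 0.89 [0.6598 0.1076 0.0382]
wrist slot_start 0.9 [0.5097 0.0444 0.0339]
wrist slot_corner 0.86 [0.6285 0.0139 0.0373]
side slot_start 0.74 [0.5035 0.0437 0.0349]
side slot_corner 0.97 [0.6269 0.0131 0.0381]
side slot_end 0.74 [0.6575 0.1285 0.0301]
```

View pics/side6c.png

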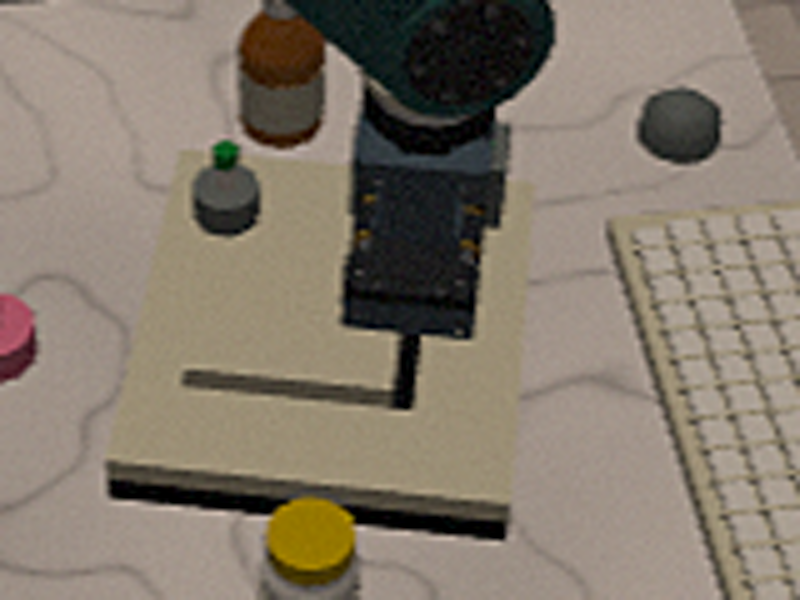

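The corner at (405,400) is now empty, the arm is clear of the bottle and the spare holder, and the wrist camera has the carrier at y≈0.108. About 18 mm remain.

To row units: 0.007 m is 0.112.

```bash
echo '[0,0,0,0,0.112,0,0,0,0,0,0,0.112,0,0,0,0,0,0,0,0,0]' | python3 -m pendant | head -4; echo '[0,0,0,0,0.032,0,0,0,0,0,0,0,0,0]' | python3 -m pendant | head -4; echo '[0,0,0,0,0.032,0,0,0,0,0,0,0,0,0]' | python3 -m pendant | head -4
```

```text
time_s: 11.45
tcp_pos: [0.6477, 0.0843, 0.0607]
eef_rot: [0.0, 0.127, 0.992, 0.0]
ft_force: [0.1, -0.5, 0.2]
time_s: 11.7
tcp_pos: [0.648, 0.0856, 0.0607]
eef_rot: [-0.0, 0.128, 0.992, 0.0]
ft_force: [-0.5, -0.3, -0.1]
time_s: 11.95
tcp_pos: [0.6486, 0.0875, 0.0607]
eef_rot: [-0.0, 0.128, 0.992, -0.0]
ft_force: [-0.1, 0.4, -0.4]
```

To row units: 0.0015 m is 0.024.

```bash
echo '[0,0,0,0,0.024,0,0,0,0,0,0,0,0,0]' | python3 -m pendant | sed -n '2p;4p'; echo '[0,0,0,0,0.024,0,0,0,0,0,0,0,0,0]' | python3 -m pendant |  sed -n '2p;4p'; echo '[0,0,0,0,0.016,0,0,0,0,0,0,0,0,0]' | python3 -m pendant |  sed -n '2p;4p'
```

```text
tcp_pos: [0.649, 0.089, 0.0608]
ft_force: [0.6, 0.3, 0.2]
tcp_pos: [0.6494, 0.0905, 0.0607]
ft_force: [0.7, 0.0, -0.2]
tcp_pos: [0.6496, 0.0912, 0.0608]
ft_force: [-0.2, -1.2, 0.0]
```

```bash
echo '[0,0,0,0,0.024,0,0,0,0,0,0,0,0,0]' | python3 -m pendant | sed -n '2p;4p'; echo '[0,0,0,0,0.024,0,0,0,0,0,0,0,0,0]' | python3 -m pendant |  sed -n '2p;4p'; python3 m.py 7 wrist
```

```text
tcp_pos: [0.6497, 0.0918, 0.0608]
ft_force: [-2.8, -11.4, 5.4]
tcp_pos: [0.6498, 0.0923, 0.061]
ft_force: [-6.4, -22.6, 10.7]
13.2 [0.6498 0.0923 0.061 ] 0.0067931790620134064 [ -6.41551381 -22.6137838   10.68034557]
tool x,y [-0.968  0.253  0.001] [ 0.253  0.968 -0.003]
wrist carrier 0.67 [0.6646 0.1237 0.0325]
wrist slot_start 0.59 [0.5084 0.0472 0.037 ]
wrist slot_corner 0.97 [0.626  0.0117 0.0364]
```

View pics/wrist7.png

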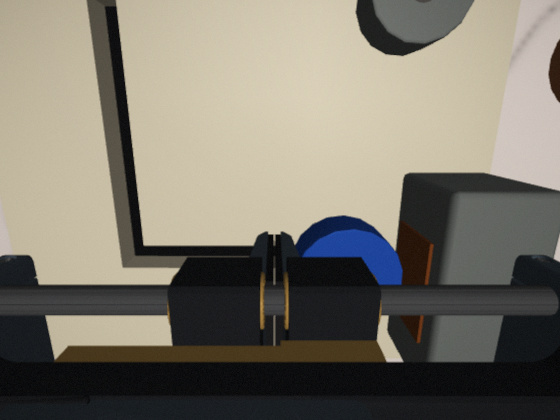

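A firm stop is felt. The wrist view shows the puck, right edge at (400,270), just short of the reader, and the spare holder untouched. I'll retreat sideways, lift, and move clear to check.

To row units: -0.055 m is -0.88, -0.02 m is -0.32.

```bash
echo '[0,0,0,0,-0.16,0,0,0,0,0,0,-0.32,0,0,0,0,0,0,-0.32,0,0,0,0,0,0,0,-0.88,0,0,0,0,0,0,-0.88,0,0,0,0,0,0,-0.88,0,0,0,0,0.32,-0.88,0,0,0,0,0,0.32,-0.88,0,0,0,0,0,0.32,-0.88,0,0,0,0,0,0.32,-0.88,0,0,0,0,0,0.32,-0.88,0,0,0,0,0,0,0,0,0]' | python3 -m pendant; python3 m.py 8 top side;python3 - <<'E'
import cv2,numpy as np
a,b=[cv2.resize(cv2.imread(f"pics/{n}8.png")[s],(400,400),interpolation=2) for n,s in(("top",np.s_[150:250,200:300]),("side",np.s_[150:250,240:340]))]
cv2.imwrite("pics/f8.png",np.hstack([a,b]))
E
```

```text
time_s: 14.95
tcp_pos: [0.469, -0.1977, 0.2257]
eef_rot: [-0.0, 0.13, 0.992, -0.0]
ft_force: [-0.1, 0.6, 0.7]
width: 0.006
finger_force: 0.0
14.95 [ 0.469  -0.1977  0.2257] 0.0056520667813730755 [-0.05683184  0.62740618  0.71127338]
tool x,y [-0.966  0.257  0.   ] [ 0.257  0.966 -0.   ]
top carrier 0.58 [0.3827 0.1015 0.0132]
top carrier 0.52 [0.6607 0.1235 0.0393]
top slot_start 0.69 [0.5036 0.0403 0.038 ]
top slot_corner 0.82 [0.6273 0.0119 0.0347]
top slot_end 0.67 [0.6626 0.1261 0.0364]
side carrier 0.77 [0.6605 0.125  0.0348]
side carrier 0.72 [0.3763 0.1009 0.0121]
side slot_start 0.94 [0.5021 0.0407 0.0324]
side slot_corner 0.75 [0.6306 0.013  0.0369]
side slot_end 0.96 [0.6581 0.1249 0.0332]
```

View pics/f8.png

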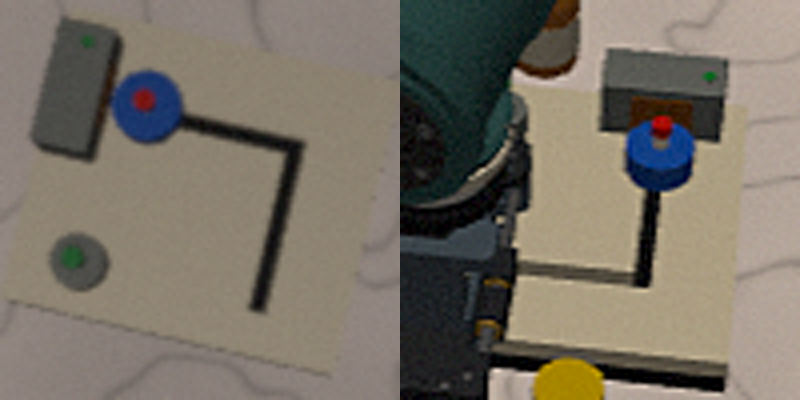

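The left crop shows the carrier at (147,105), in front of the reader and with the slot behind it empty. The right crop shows it upright at (660,155). Spare holder, jar and bottle are in place, so I'll hand in.

```bash
python3 -c "
from bench import *
print(finish_job())"
```

```text
the job is handed in; nothing more can be done
None
```

I pushed the blue carrier to the corner and then along the second leg until I felt the end wall; it stands upright in front of the reader, the gripper is clear, and the job was handed in at about 15 s.

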